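# Move the furniture feet to the drying rack in order

## Robot

A 7-joint arm with a two-finger parallel gripper is mounted at the origin on the work surface. World frame = base frame: x ahead of the robot, y to its left, z up, the work surface at z = 0. Lengths are in m, angles in rad, forces in N, time in s.
With the tool pointing down it reaches from about 0.425 to 0.925 m from the base axis. Payload 6.8 kg.
Tool frame: the origin (TCP) lies at the very end of the fingers, on their centre line; the grasp point (between the pads) lies 19 mm behind it; z points along the fingers, x is the direction in which the jaws open and shut, and the axes are right-handed (so a half turn about z gives the same grasp; the last joint's range is limited). The gripper opens to 85 mm and grips with 20 to 120 N. Pads are 22 mm wide; open, the fingers measure 114 mm over their backs; the gripper's body (76 mm by 85 mm) begins 54 mm behind the grasp point. The pads swing forward as they close: fully open they stand 13 mm farther back than shut.
Start: joints at [-1.306, 0.477, 0.022, 1.555, -0.011, 1.109, -0.083], TCP at [0.246, 0.629, 0.231] pointing down, gripper open.
Joint ranges: [-2.96, 2.96], [-0.34, 2.1], [-1.41, 1.46], [0.24, 2.44], [-1.37, 4.51], [0.17, 1.92], [-2.96, 2.96]. Speed limits (rad/s): [2.39, 2.39, 3.14, 3.14, 3.14, 3.14, 3.14].

## Interface

Orientations are given as a rotation vector (axis times angle).
In Python, from bench import * gives the robot as it stands.
- The arm moves only by the tool servo_tool, never from a script. Its argument "increments" is one flat list of numbers, 7 for each row, row after row: the shift along the tool's x, y, z in mm, then the turn, a rotation vector about the tool's x, y, z in rad, then the finger opening in mm, from 0 to 85.4. In form: [tx, ty, tz, wx, wy, wz, fingers, tx, ty, tz, wx, wy, wz, fingers, ...]. A call has exactly 8 rows; each row shifts and turns the commanded pose from where the row before left it, along the tool's axes as they then stand; what a row does not reach is not made up. A row lasts 1/8 s, in which the tool goes at most 62.5 mm and 10.7 degrees, less where a joint would pass 70% of its speed; a pose out of reach is approached as far as the arm can. A call is refused whole if a number of a shift passes 62.5 or a number of a turn 0.188, either way. A call with a gripper value outside its range is refused whole. The fingers move at their own pace and stop on an object; "squeeze" is the grip in N (left out, the last holds). Time passes only in rows, so rows that do not move let the fingers close, or fill a call up. It gives the time, the measured TCP pose, the force and the opening at its end, in the units of the state.
- get_obs(): the state, without advancing time (a new reading comes with each control period).
- grab_frame(name): name is "scene" or "top" or "wrist"; returns (picture, depth): 384x512x3 uint8, red, green, blue; 384x512 float32, m along the optical axis (not along the pixel's ray), 0 where there is no reading.
- calibration(name): a dict with "fx", "fy", "cx", "cy" (pixels), "eye" and "orientation" of the camera in the world; the wrist camera has in their place "T_tool_cam" (4x4, takes a point from camera to tool coordinates, whose origin is the TCP and whose axes are the tool frame's). Camera axes: x right, y up, looking along -z (the intrinsics and any distortion apply to the point x, -y, -z); pixel columns grow to the right and rows downward; lengths in m; the calibration is good to about 2 mm. A picture is of the moment at which its call begins: read the wrist's pose just before it. calibration takes no time and is no camera call.
- hand_in(): hands the job in, once; it reports no verdict.
The state is a dict: "clock": time; "joints": joint angles; "qvel": joint speeds; "tau": joint torques, N m; "tcp_pos": TCP position; "orientation": TCP orientation; "contact_force": force on the tool from outside, world axes, zero at the start; "moment": the same for the moment, N m; "grip_width": finger opening in m.
Only numpy, scipy, OpenCV 4.12 (cv2) and the standard library are available. Lean on these libraries where they do the work, as an engineer would, in place of code of your own. Each camera call takes 0.05 s, during which the arm holds its last target.

## Task

Move the four furniture feet from the sanding board to the drying rack, one standing upright on the floor of each bay, in the same order counted from the red stops: the foot nearest the board's red stop goes into the bay nearest the rack's red stop, and so on to the far end. Set each down gently, let none fall over, and leave them all released and standing still.

Things in the scene. Friction and masses are not known exactly. Their poses are not given: they have to be found in the camera images.
- beech_foot_center (a point): Furniture foot, pale beech (light wood), loose, about 70 g: upright cylinder 40 mm across, 60 mm tall, with two thin dark rings; on top a steel disc (24 mm across, 2 mm) and a stud (8 mm across, 10 mm): 72 mm in all. Point: on its axis, 36 mm above its flat underside (half-way up); z up the foot. Starts upright on its swatch, up to 6 mm off centre.
- beech_swatch: Square swatch, pale beech (light wood), 58 x 58 x 4 mm, fixed on the sanding board; the beech foot starts on it. The four swatches lie in a straight row, 72 mm apart, in any order. Origin: centre of its underside; its +y axis runs along the row towards the board's red stop. Board: painted green, 124 x 420 mm, top 18 mm above the table.
- walnut_foot_center (a point): Furniture foot, dark walnut (dark brown wood), loose, about 70 g: upright cylinder 40 mm across, 60 mm tall, with two thin dark rings; on top a steel disc (24 mm across, 2 mm) and a stud (8 mm across, 10 mm): 72 mm in all. Point: on its axis, 36 mm above its flat underside (half-way up); z up the foot. Starts upright on its swatch, up to 6 mm off centre.
- walnut_swatch: Square swatch, dark walnut (dark brown wood), 58 x 58 x 4 mm, fixed on the sanding board; the walnut foot starts on it. The four swatches lie in a straight row, 72 mm apart, in any order. Origin: centre of its underside; its +y axis runs along the row towards the board's red stop. The board's red stop is a red block 70 x 24 x 22 mm, 170 mm from the row's middle.
- white_foot_center (a point): Furniture foot, white painted, loose, about 70 g: upright cylinder 40 mm across, 60 mm tall, with two thin dark rings; on top a steel disc (24 mm across, 2 mm) and a stud (8 mm across, 10 mm): 72 mm in all. Point: on its axis, 36 mm above its flat underside (half-way up); z up the foot. Starts upright on its swatch, up to 6 mm off centre.
- white_swatch: Square swatch, white painted, 58 x 58 x 4 mm, fixed on the sanding board; the white foot starts on it. The four swatches lie in a straight row, 72 mm apart, in any order. Origin: centre of its underside; its +y axis runs along the row towards the board's red stop. A cork sanding block lies at the board's end away from its red stop.
- blue_foot_center (a point): Furniture foot, blue painted, loose, about 70 g: upright cylinder 40 mm across, 60 mm tall, with two thin dark rings; on top a steel disc (24 mm across, 2 mm) and a stud (8 mm across, 10 mm): 72 mm in all. Point: on its axis, 36 mm above its flat underside (half-way up); z up the foot. Starts upright on its swatch, up to 6 mm off centre.
- blue_swatch: Square swatch, blue painted, 58 x 58 x 4 mm, fixed on the sanding board; the blue foot starts on it. The four swatches lie in a straight row, 72 mm apart, in any order. Origin: centre of its underside; its +y axis runs along the row towards the board's red stop. A yellow pencil lies on the board beside the row, 53 mm from its line.
- drying_rack: Fixed wooden board 85 (its x) by 400 (y) by 14 mm; four bays in a row, centres at x = 0, y = -108, -36, 36, 108 mm. Bay floor 14 mm above the table, 69 x 66 mm inside; strips round it rise 10 mm above it, 6 mm wide between bays, 8 mm at the sides. Origin: centre of the underside, z up. A red stop at one end, a grey one at the other. Lies nearer the robot than the sanding board or beyond it.
- red_stop: Red block 70 x 24 x 22 mm fixed on one end of the drying rack, 176 mm from its middle along its y axis (at +y or at -y: it changes from start to start); a like grey block is at the other end. Origin: centre of its underside.
There are look-alikes about, which are no part of the job. What is shaped like the part that bears white_foot_center but green or purple is not meant.

How it is judged:
At the end, for the whole second after the job is handed in: Feet in bays of the rack, one each, within 15 mm of the bay's centre along the row and 17 mm across, centre 44 to 55 mm above the rack's underside, upright within 0.1 rad, slower than 0.02 m/s; their order from the rack's red stop is that of their swatches from the board's red stop (x of beech_foot_center in the frame of drying_rack between -0.017 and 0.017 m and (y of beech_foot_center in the frame of drying_rack between -0.123 and -0.093 m or y of beech_foot_center in the frame of drying_rack between -0.051 and -0.021 m or y of beech_foot_center in the frame of drying_rack between 0.021 and 0.051 m or y of beech_foot_center in the frame of drying_rack between 0.093 and 0.123 m) and z of beech_foot_center in the frame of drying_rack between 0.044 and 0.055 m and angle between each of beech_foot_center, walnut_foot_center, white_foot_center, blue_foot_center's own z axis and vertical below 0.1 rad and linear speed of each of beech_foot, walnut_foot, white_foot, blue_foot below 0.02 m/s and x of walnut_foot_center in the frame of drying_rack between -0.017 and 0.017 m and (y of walnut_foot_center in the frame of drying_rack between -0.123 and -0.093 m or y of walnut_foot_center in the frame of drying_rack between -0.051 and -0.021 m or y of walnut_foot_center in the frame of drying_rack between 0.021 and 0.051 m or y of walnut_foot_center in the frame of drying_rack between 0.093 and 0.123 m) and z of walnut_foot_center in the frame of drying_rack between 0.044 and 0.055 m and x of white_foot_center in the frame of drying_rack between -0.017 and 0.017 m and (y of white_foot_center in the frame of drying_rack between -0.123 and -0.093 m or y of white_foot_center in the frame of drying_rack between -0.051 and -0.021 m or y of white_foot_center in the frame of drying_rack between 0.021 and 0.051 m or y of white_foot_center in the frame of drying_rack between 0.093 and 0.123 m) and z of white_foot_center in the frame of drying_rack between 0.044 and 0.055 m and x of blue_foot_center in the frame of drying_rack between -0.017 and 0.017 m and (y of blue_foot_center in the frame of drying_rack between -0.123 and -0.093 m or y of blue_foot_center in the frame of drying_rack between -0.051 and -0.021 m or y of blue_foot_center in the frame of drying_rack between 0.021 and 0.051 m or y of blue_foot_center in the frame of drying_rack between 0.093 and 0.123 m) and z of blue_foot_center in the frame of drying_rack between 0.044 and 0.055 m and ((y of beech_swatch in the frame of walnut_swatch above 0 m and horizontal distance between beech_foot_center and red_stop below 0.104 m and horizontal distance between walnut_foot_center and red_stop above 0.104 m) or (y of beech_swatch in the frame of walnut_swatch above 0 m and horizontal distance between beech_foot_center and red_stop below 0.176 m and horizontal distance between walnut_foot_center and red_stop above 0.176 m) or (y of beech_swatch in the frame of walnut_swatch above 0 m and horizontal distance between beech_foot_center and red_stop below 0.248 m and horizontal distance between walnut_foot_center and red_stop above 0.248 m) or (y of beech_swatch in the frame of walnut_swatch below 0 m and horizontal distance between walnut_foot_center and red_stop below 0.104 m and horizontal distance between beech_foot_center and red_stop above 0.104 m) or (y of beech_swatch in the frame of walnut_swatch below 0 m and horizontal distance between walnut_foot_center and red_stop below 0.176 m and horizontal distance between beech_foot_center and red_stop above 0.176 m) or (y of beech_swatch in the frame of walnut_swatch below 0 m and horizontal distance between walnut_foot_center and red_stop below 0.248 m and horizontal distance between beech_foot_center and red_stop above 0.248 m)) and ((y of beech_swatch in the frame of white_swatch above 0 m and horizontal distance between beech_foot_center and red_stop below 0.104 m and horizontal distance between white_foot_center and red_stop above 0.104 m) or (y of beech_swatch in the frame of white_swatch above 0 m and horizontal distance between beech_foot_center and red_stop below 0.176 m and horizontal distance between white_foot_center and red_stop above 0.176 m) or (y of beech_swatch in the frame of white_swatch above 0 m and horizontal distance between beech_foot_center and red_stop below 0.248 m and horizontal distance between white_foot_center and red_stop above 0.248 m) or (y of beech_swatch in the frame of white_swatch below 0 m and horizontal distance between white_foot_center and red_stop below 0.104 m and horizontal distance between beech_foot_center and red_stop above 0.104 m) or (y of beech_swatch in the frame of white_swatch below 0 m and horizontal distance between white_foot_center and red_stop below 0.176 m and horizontal distance between beech_foot_center and red_stop above 0.176 m) or (y of beech_swatch in the frame of white_swatch below 0 m and horizontal distance between white_foot_center and red_stop below 0.248 m and horizontal distance between beech_foot_center and red_stop above 0.248 m)) and ((y of beech_swatch in the frame of blue_swatch above 0 m and horizontal distance between beech_foot_center and red_stop below 0.104 m and horizontal distance between blue_foot_center and red_stop above 0.104 m) or (y of beech_swatch in the frame of blue_swatch above 0 m and horizontal distance between beech_foot_center and red_stop below 0.176 m and horizontal distance between blue_foot_center and red_stop above 0.176 m) or (y of beech_swatch in the frame of blue_swatch above 0 m and horizontal distance between beech_foot_center and red_stop below 0.248 m and horizontal distance between blue_foot_center and red_stop above 0.248 m) or (y of beech_swatch in the frame of blue_swatch below 0 m and horizontal distance between blue_foot_center and red_stop below 0.104 m and horizontal distance between beech_foot_center and red_stop above 0.104 m) or (y of beech_swatch in the frame of blue_swatch below 0 m and horizontal distance between blue_foot_center and red_stop below 0.176 m and horizontal distance between beech_foot_center and red_stop above 0.176 m) or (y of beech_swatch in the frame of blue_swatch below 0 m and horizontal distance between blue_foot_center and red_stop below 0.248 m and horizontal distance between beech_foot_center and red_stop above 0.248 m)) and ((y of walnut_swatch in the frame of white_swatch above 0 m and horizontal distance between walnut_foot_center and red_stop below 0.104 m and horizontal distance between white_foot_center and red_stop above 0.104 m) or (y of walnut_swatch in the frame of white_swatch above 0 m and horizontal distance between walnut_foot_center and red_stop below 0.176 m and horizontal distance between white_foot_center and red_stop above 0.176 m) or (y of walnut_swatch in the frame of white_swatch above 0 m and horizontal distance between walnut_foot_center and red_stop below 0.248 m and horizontal distance between white_foot_center and red_stop above 0.248 m) or (y of walnut_swatch in the frame of white_swatch below 0 m and horizontal distance between white_foot_center and red_stop below 0.104 m and horizontal distance between walnut_foot_center and red_stop above 0.104 m) or (y of walnut_swatch in the frame of white_swatch below 0 m and horizontal distance between white_foot_center and red_stop below 0.176 m and horizontal distance between walnut_foot_center and red_stop above 0.176 m) or (y of walnut_swatch in the frame of white_swatch below 0 m and horizontal distance between white_foot_center and red_stop below 0.248 m and horizontal distance between walnut_foot_center and red_stop above 0.248 m)) and ((y of walnut_swatch in the frame of blue_swatch above 0 m and horizontal distance between walnut_foot_center and red_stop below 0.104 m and horizontal distance between blue_foot_center and red_stop above 0.104 m) or (y of walnut_swatch in the frame of blue_swatch above 0 m and horizontal distance between walnut_foot_center and red_stop below 0.176 m and horizontal distance between blue_foot_center and red_stop above 0.176 m) or (y of walnut_swatch in the frame of blue_swatch above 0 m and horizontal distance between walnut_foot_center and red_stop below 0.248 m and horizontal distance between blue_foot_center and red_stop above 0.248 m) or (y of walnut_swatch in the frame of blue_swatch below 0 m and horizontal distance between blue_foot_center and red_stop below 0.104 m and horizontal distance between walnut_foot_center and red_stop above 0.104 m) or (y of walnut_swatch in the frame of blue_swatch below 0 m and horizontal distance between blue_foot_center and red_stop below 0.176 m and horizontal distance between walnut_foot_center and red_stop above 0.176 m) or (y of walnut_swatch in the frame of blue_swatch below 0 m and horizontal distance between blue_foot_center and red_stop below 0.248 m and horizontal distance between walnut_foot_center and red_stop above 0.248 m)) and ((y of white_swatch in the frame of blue_swatch above 0 m and horizontal distance between white_foot_center and red_stop below 0.104 m and horizontal distance between blue_foot_center and red_stop above 0.104 m) or (y of white_swatch in the frame of blue_swatch above 0 m and horizontal distance between white_foot_center and red_stop below 0.176 m and horizontal distance between blue_foot_center and red_stop above 0.176 m) or (y of white_swatch in the frame of blue_swatch above 0 m and horizontal distance between white_foot_center and red_stop below 0.248 m and horizontal distance between blue_foot_center and red_stop above 0.248 m) or (y of white_swatch in the frame of blue_swatch below 0 m and horizontal distance between blue_foot_center and red_stop below 0.104 m and horizontal distance between white_foot_center and red_stop above 0.104 m) or (y of white_swatch in the frame of blue_swatch below 0 m and horizontal distance between blue_foot_center and red_stop below 0.176 m and horizontal distance between white_foot_center and red_stop above 0.176 m) or (y of white_swatch in the frame of blue_swatch below 0 m and horizontal distance between blue_foot_center and red_stop below 0.248 m and horizontal distance between white_foot_center and red_stop above 0.248 m))); the robot touches nothing.
It fails at once if a foot is knocked over (leans more than 60 degrees) (angle between any of beech_foot_center, walnut_foot_center, white_foot_center, blue_foot_center's own z axis and vertical above 1.05 rad).
It fails at once if a foot is dropped into the rack (moves faster than 0.8 m/s within 35 mm of its floor, as in a fall of over 3 cm) ((x of beech_foot_center in the frame of drying_rack between -0.05 and 0.05 m and y of beech_foot_center in the frame of drying_rack between -0.15 and 0.15 m and z of beech_foot_center in the frame of drying_rack below 0.085 m and linear speed of beech_foot above 0.8 m/s) or (x of walnut_foot_center in the frame of drying_rack between -0.05 and 0.05 m and y of walnut_foot_center in the frame of drying_rack between -0.15 and 0.15 m and z of walnut_foot_center in the frame of drying_rack below 0.085 m and linear speed of walnut_foot above 0.8 m/s) or (x of white_foot_center in the frame of drying_rack between -0.05 and 0.05 m and y of white_foot_center in the frame of drying_rack between -0.15 and 0.15 m and z of white_foot_center in the frame of drying_rack below 0.085 m and linear speed of white_foot above 0.8 m/s) or (x of blue_foot_center in the frame of drying_rack between -0.05 and 0.05 m and y of blue_foot_center in the frame of drying_rack between -0.15 and 0.15 m and z of blue_foot_center in the frame of drying_rack below 0.085 m and linear speed of blue_foot above 0.8 m/s)).
It also fails if it takes over 80 s, if anything falls off the work surface, if the arm or the gripper's body presses on something with over 40 N, if the wrist force passes 120 N, or if a joint passes its speed limit or range.

## Working session

There is one attempt and no reset: what is moved stays moved. The work goes in short steps, Python scripts to look and compute and a tool call to move; the robot and the scene stay as the last step left them, time stands still between calls to the robot, and variables do not carry over. Pictures are saved under pics/ and viewed, and the job is handed in when it is done.

Besides the shell and the picture viewer there is one more tool, called as name(argument=value, ...), one argument or row to a line, values as JSON. servo_tool: Moves the arm, as the interface text tells. Its arguments: {"type":"object","properties":{"increments":{"type":"array","items":{"type":"number"}},"squeeze":{"type":"number"}},"required":["increments"]}

```bash
mkdir -p pics; ls
python3 - <<'E'
from bench import *
import cv2
o=get_obs();print(o)
for n in ("scene","top"):
    p,d=grab_frame(n);cv2.imwrite(f"pics/{n}0.png",p[:,:,::-1]);import numpy as np;np.savez(f"{n}0.npz",p=p,d=d)
    print(n,calibration(n))
print(calibration("wrist"))
E
```

```text
pics
{'clock': 0.0, 'joints': array([-1.30611301,  0.47779138,  0.02234412,  1.55643988, -0.01146814,
        1.1092908 , -0.08310219]), 'qvel': array([-6.68861340e-04,  6.71144909e-04, -1.35975118e-03,  2.60622326e-03,
       -2.52939332e-05, -1.10106616e-03, -6.81426039e-04]), 'tau': array([ 3.47558835e-04, -5.96452045e+01,  1.60772469e+00, -2.81194192e+01,
        1.23525076e-02,  9.33622301e-03,  2.16423837e-05]), 'tcp_pos': array([0.24565332, 0.62808727, 0.23033654]), 'orientation': array([ 2.59365525e+00,  1.77069149e+00, -2.18099586e-03]), 'contact_force': array([0.43439726, 0.22114638, 0.66320533]), 'moment': array([ 0.04199548, -0.01286729, -0.0493441 ]), 'grip_width': 0.08522314747375491}
scene {'fx': 372.32356367122406, 'fy': 372.32356367122406, 'cx': 261.0179438133793, 'cy': 182.50805610572488, 'eye': array([ 0.72022228, -0.2523518 ,  0.653156  ]), 'orientation': array([0.51583869, 0.18844733, 0.72329843])}
top {'fx': 413.183028490308, 'fy': 413.183028490308, 'cx': 255.85391904671746, 'cy': 190.39752823953438, 'eye': array([0.42726128, 0.0070493 , 1.00399026]), 'orientation': array([ 0.06567743, -0.05008567, -1.54396079])}
{'fx': 343.10195370735755, 'fy': 343.10195370735755, 'cx': 250.30316585362087, 'cy': 189.1019487679189, 'T_tool_cam': array([[ 9.99999217e-01, -1.24520984e-03, -1.22661137e-04,
         9.75879194e-04],
       [-1.21790741e-03, -9.46197971e-01, -3.23586026e-01,
        -8.34155529e-02],
       [ 2.86870784e-04,  3.23585922e-01, -9.46198747e-01,
        -1.42018835e-01],
       [ 0.00000000e+00,  0.00000000e+00,  0.00000000e+00,
         1.00000000e+00]])}
```

View pics/scene0.png

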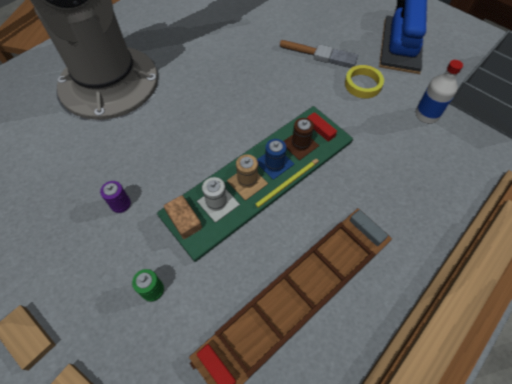

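View pics/top0.png

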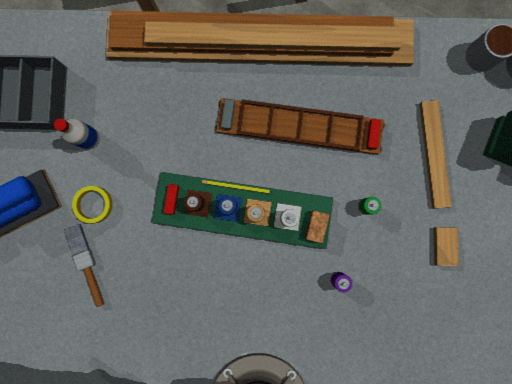

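```bash
cat > h.py <<'E'
import numpy as np,cv2
from scipy.spatial.transform import Rotation as R
def ray(c,u,v,z):
    d=np.array([(u-c['cx'])/c['fx'],-(v-c['cy'])/c['fy'],-1.])
    d=R.from_rotvec(c['orientation']).as_matrix()@d
    e=np.array(c['eye']);return e+d*(z-e[2])/d[2]
def proj(c,P):
    q=R.from_rotvec(c['orientation']).as_matrix().T@(np.array(P)-c['eye'])
    return c['cx']+c['fx']*q[0]/-q[2], c['cy']+c['fy']*q[1]/q[2]
def comps(m,amin=30):
    n,l,s,c=cv2.connectedComponentsWithStats(m.astype(np.uint8))
    out=[]
    for i in range(1,n):
        if s[i,4]>=amin:
            cn,_=cv2.findContours((l==i).astype(np.uint8),0,2)
            (cx,cy),wh,a=cv2.minAreaRect(max(cn,key=cv2.contourArea))
            out.append((s[i,4],c[i].round(1),(round(cx,1),round(cy,1)),np.round(wh,1)))
    return out
E
python3 - <<'E'
from bench import *; from h import *
p=np.load('top0.npz')['p']; d=np.load('top0.npz')['d']
hsv=cv2.cvtColor(p,cv2.COLOR_RGB2HSV)
H,S,V=[hsv[...,i].astype(int) for i in range(3)]
print('red',comps(((H<5)|(H>175))&(S>190)&(V>90)))
print('board',comps((H>60)&(H<90)&(S>100),500))
print('rack',comps((H>3)&(H<18)&(S>90)&(V>25),1500))
print(p[112,228],p[130,375],p[200,192],p[122,300],d[122,300],d[215,290])
c=p[150:260,145:345];cv2.imwrite('pics/c1.png',cv2.resize(c,None,fx=4,fy=4,interpolation=2)[:,:,::-1])
c=p[85:165,205:395];cv2.imwrite('pics/c2.png',cv2.resize(c,None,fx=4,fy=4,interpolation=2)[:,:,::-1])
E
```

```text
red [(np.int32(116), array([ 59.7, 124.1]), (60.0, 124.5), array([11., 12.])), (np.int32(275), array([374.1, 133. ]), (374.1, 133.2), array([ 9.7, 28.4])), (np.int32(290), array([170.4, 198.8]), (170.4, 198.8), array([ 9.9, 29.1]))]
board [(np.int32(891), array([500.8, 140.1]), (497.5, 138.5), array([53., 27.])), (np.int32(4970), array([239.7, 210.9]), (242.4, 210.0), array([175.6,  51.5]))]
rack [(np.int32(12832), array([256.6,  36.6]), (259.6, 33.0), array([306.3,  60.2])), (np.int32(5202), array([299.7, 125.4]), (299.7, 125.1), array([166. ,  36.1]))]
[ 85  98 100] [160  19  15] [138 144 146] [50 27 10] 0.9911209 0.91481394
```

View pics/c1.png

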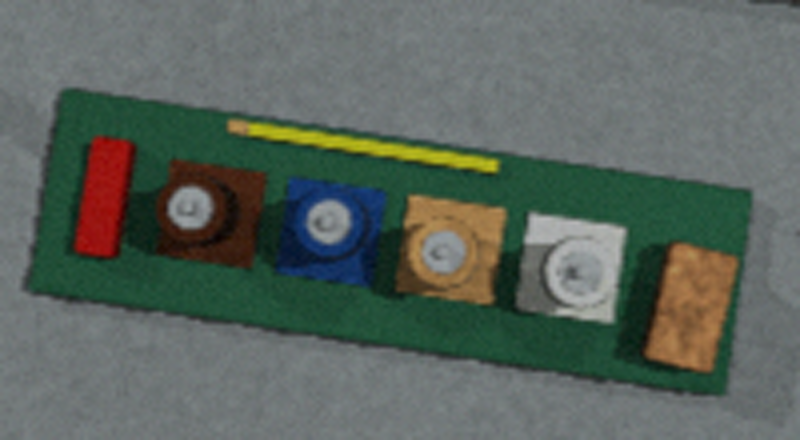

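View pics/c2.png

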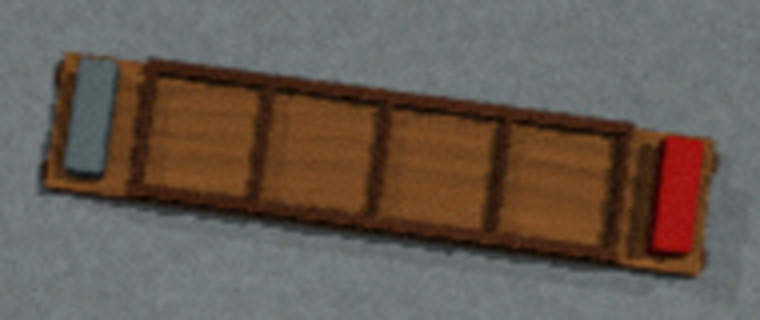

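Run:
```python
from bench import *; from h import *
c=calibration('top')
F={}
for n,u,v in (('walnut',192.2,201.5),('blue',226.7,205.2),('beech',255.7,212.6),('white',288.5,217.8)):
    P=ray(c,u,v,.084);F[n]=P[:2]; print(n,P.round(4),np.hypot(*P[:2]).round(3))
br=ray(c,170.4,198.8,.040); print('board red',br)
rr=ray(c,374.1,133,.036);rg=ray(c,227.5,114.2,.036);print(rr,rg,np.hypot(*(rr-rg)[:2]))
u=(rr-rg);u/=np.linalg.norm(u);m=(rr+rg)/2
for n,s in zip(('walnut','blue','beech','white'),(108,36,-36,-108)):
    print(n,(m+u*s/1000)[:2].round(4))
print('rack ang',np.degrees(np.arctan2(u[1],u[0])))
b=F['white']-F['walnut'];print('row ang',np.degrees(np.arctan2(b[1],b[0])))
# cross check with scene camera
s=calibration('scene')
for n in F: print(n,proj(s,[*F[n],.084]))
print(proj(s,rr),proj(s,rg))
p=np.load('scene0.npz')['p']
q=p[100:220,190:340];cv2.imwrite('pics/s1.png',cv2.resize(q,None,fx=5,fy=5,interpolation=2)[:,:,::-1])
o=get_obs();print(R.from_rotvec(o['orientation']).as_matrix().round(3))
```

```text
walnut [0.4668 0.1585 0.084 ] 0.493
blue [0.4606 0.0812 0.084 ] 0.468
beech [0.4458 0.0162 0.084 ] 0.446
white [ 0.4362 -0.057   0.084 ] 0.44
board red [0.47370311 0.21701987 0.04      ]
[ 0.64227741 -0.25863987  0.036     ] [0.67916279 0.0900078  0.036     ] 0.3505933883738419
walnut [ 0.6494 -0.1917]
blue [ 0.6569 -0.1201]
beech [ 0.6645 -0.0485]
white [0.6721 0.0231]
rack ang -96.03917528963082
row ang -98.09414024048343
walnut (np.float64(303.3392144195365), np.float64(123.49663132433766))
blue (np.float64(275.0767416445176), np.float64(145.0511497612201))
beech (np.float64(245.7479020702415), np.float64(161.61614647710272))
white (np.float64(213.3973246988186), np.float64(183.72256751983107))
(np.float64(215.11111599937533), np.float64(366.70036366602943)) (np.float64(367.72836691360874), np.float64(224.05446362345117))
[[ 0.364  0.931 -0.   ]
 [ 0.931 -0.364 -0.002]
 [-0.002  0.    -1.   ]]
```

View pics/s1.png

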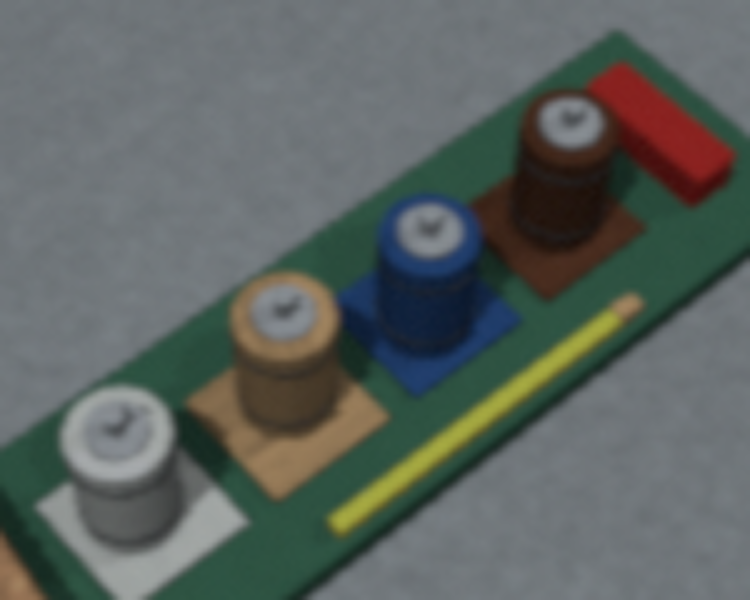

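```bash
cat >> h.py <<'E'
def plan(wps,n):
    """wps: list of (x,y,z,yawdeg), n rows each; prints tool-frame rows from the measured pose"""
    from bench import get_obs
    o=get_obs(); p=np.array(o['tcp_pos']);M=R.from_rotvec(o['orientation']).as_matrix()
    a=np.degrees(np.arctan2(M[1,0],M[0,0])); print('at',o['clock'],p.round(4),'yaw',round(a,1),'F',o['contact_force'].round(1),'w',round(o['grip_width']*1000,1),'tilt',M[:,2].round(3))
    for w,k in zip(wps,n):
        t=np.array(w[:3]); 
        for i in range(k):
            step=(t-p)/(k-i); da=(w[3]-a)/(k-i)
            r=np.radians(a);X=np.array([np.cos(r),np.sin(r),0]);Y=np.array([np.sin(r),-np.cos(r),0])
            s=[round(step@X*1000),round(step@Y*1000),round(-step[2]*1000)];wz=round(-np.radians(da),3)
            p=p+(s[0]*X+s[1]*Y)/1000-[0,0,s[2]/1000]; a-=np.degrees(wz)
            print(*s,0,0,wz,sep=',')
        print('->',p.round(4),round(a,2))
E
python3 -c "
from h import *
plan([(.467,.1585,.15,-8)],[12])"
```

```text
at 0.1 [0.2457 0.6281 0.2304] yaw 68.6 F [ 0.4 -0.4  0.9] w 85.2 tilt [-0.    -0.002 -1.   ]
-30,31,7,0,0,0.111
-26,35,7,0,0,0.112
-22,37,7,0,0,0.111
-18,39,7,0,0,0.112
-13,41,7,0,0,0.111
-9,42,6,0,0,0.112
-4,43,7,0,0,0.111
1,43,6,0,0,0.112
6,43,7,0,0,0.111
11,42,6,0,0,0.112
15,41,7,0,0,0.111
20,39,6,0,0,0.112
-> [0.4667 0.1583 0.1504] -8.02
```

servo_tool(
  increments=[-30,31,7,0,0,0.111,85,-26,35,7,0,0,0.112,85,-22,37,7,0,0,0.111,85,-18,39,7,0,0,0.112,85,-13,41,7,0,0,0.111,85,-9,42,6,0,0,0.112,85,-4,43,7,0,0,0.111,85,1,43,6,0,0,0.112,85],
  squeeze=30,
)

```text
clock: 1.1
tcp_pos: [0.3922, 0.3147, 0.1769]
orientation: [3.106, 0.473, -0.001]
contact_force: [0.3, -0.3, 0.2]
grip_width: 0.0847
```

servo_tool(
  increments=[6,43,7,0,0,0.111,85,11,42,6,0,0,0.112,85,15,41,7,0,0,0.111,85,20,39,6,0,0,0.112,85,0,0,0,0,0,0,85,0,0,0,0,0,0,85,0,0,0,0,0,0,85,0,0,0,0,0,0,85],
)

```text
clock: 2.1
tcp_pos: [0.4665, 0.1599, 0.1514]
orientation: [-3.134, 0.216, 0.0]
contact_force: [0.2, 0.3, 0.8]
grip_width: 0.0851
```

Run:
```python
from bench import *; from h import *
plan([(.467,.1585,.042,-8)],[4])
o=get_obs();p,d=grab_frame('wrist');cv2.imwrite('pics/w1.png',p[:,:,::-1])
p,d=grab_frame('top');cv2.imwrite('pics/t1.png',p[:,:,::-1])
```

```text
at 2.1 [0.4665 0.1599 0.1514] yaw -7.9 F [0.2 0.3 0.8] w 85.1 tilt [-0.  0. -1.]
0,0,27,0,0,0.0
0,0,27,0,0,0.001
0,1,28,0,0,0.0
1,0,27,0,0,0.001
-> [0.4673 0.1587 0.0424] -8.01
```

View pics/w1.png

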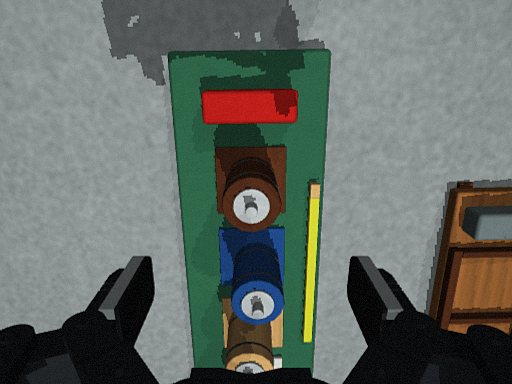

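```bash
cat >> h.py <<'E'
def wray(o,c,u,v,z):
    T=np.array(c['T_tool_cam']);M=R.from_rotvec(o['orientation']).as_matrix()
    d=M@T[:3,:3]@np.array([(u-c['cx'])/c['fx'],-(v-c['cy'])/c['fy'],-1.])
    e=np.array(o['tcp_pos'])+M@T[:3,3]
    return e+d*(z-e[2])/d[2]
E
python3 - <<'E'
from bench import *; from h import *
o=get_obs();c=calibration('wrist')
for n,u,v in (('walnut',251,207),('blue',258,306),('beech',250,373),('red',249,106)): print(n,wray(o,c,u,v,.084 if n!='red' else .04).round(4))
E
```

```text
walnut [0.4673 0.1596 0.084 ]
blue [0.4618 0.082  0.084 ]
beech [0.4473 0.0202 0.084 ]
red [0.4743 0.22   0.04  ]
```

servo_tool(
  increments=[0,0,27,0,0,0,85,0,0,27,0,0,0,85,0,0,28,0,0,0,85,1,0,27,0,0,0,85,0,0,0,0,0,0,85,0,0,0,0,0,0,30,0,0,0,0,0,0,30,0,0,0,0,0,0,30],
)

```text
clock: 3.2
tcp_pos: [0.4684, 0.1591, 0.0434]
orientation: [-3.133, 0.22, -0.002]
contact_force: [-1.4, -0.4, 5.1]
grip_width: 0.0393
```

Run:
```python
from bench import *; from h import *
plan([(.468,.159,.10,-8),(.6494,-.1917,.10,-6),(.6494,-.1917,.035,-6)],[3,10,5])
```

```text
at 3.2 [0.4684 0.1591 0.0434] yaw -8.0 F [-1.4 -0.4  5.1] w 39.3 tilt [ 0.001  0.001 -1.   ]
0,0,-19,0,0,-0.0
0,0,-19,0,0,-0.0
0,0,-19,0,0,-0.0
-> [0.4684 0.1591 0.1004] -8.02
23,32,0,0,0,-0.004
23,32,0,0,0,-0.003
23,32,0,0,0,-0.004
22,33,0,0,0,-0.003
22,33,0,0,0,-0.004
22,33,0,0,0,-0.003
22,33,0,0,0,-0.004
22,32,0,0,0,-0.003
22,33,0,0,0,-0.004
22,33,0,0,0,-0.003
-> [ 0.6494 -0.192   0.1004] -6.01
0,0,13,0,0,-0.0
0,0,13,0,0,-0.0
0,0,13,0,0,-0.0
0,0,13,0,0,-0.0
0,0,13,0,0,-0.0
-> [ 0.6494 -0.192   0.0354] -6.01
```

servo_tool(
  increments=[0,0,-29,0,0,0,30,0,0,-29,0,0,0,30,0,0,-29,0,0,0,30,23,32,0,0,0,-0.004,30,23,32,0,0,0,-0.003,30,23,32,0,0,0,-0.004,30,22,33,0,0,0,-0.003,30,22,33,0,0,0,-0.004,30],
)

```text
clock: 4.2
tcp_pos: [0.5589, -0.0179, 0.1298]
orientation: [-3.135, 0.191, -0.001]
contact_force: [-0.3, 1.0, -1.2]
grip_width: 0.039
```

servo_tool(
  increments=[22,33,0,0,0,-0.003,30,22,33,0,0,0,-0.004,30,22,32,10,0,0,-0.003,30,22,33,15,0,0,-0.004,30,22,33,15,0,0,-0.003,30,0,0,10,0,0,0,30,0,0,10,0,0,0,30,0,0,0,0,0,0,30],
)

```text
clock: 5.2
tcp_pos: [0.6481, -0.1904, 0.0685]
orientation: [-3.136, 0.162, 0.003]
contact_force: [-0.2, 0.5, 0.1]
grip_width: 0.0391
```

Run:
```python
from bench import *; from h import *
plan([(.6494,-.1917,.036,-6)],[4])
for n in ('wrist','top','scene'):
    p,d=grab_frame(n);cv2.imwrite(f'pics/{n}2.png',p[:,:,::-1])
```

```text
at 5.2 [ 0.6481 -0.1904  0.0685] yaw -5.9 F [-0.2  0.5  0.1] w 39.1 tilt [-0.002  0.001 -1.   ]
0,0,8,0,0,0.0
0,0,8,0,0,0.0
1,1,8,0,0,0.001
0,0,8,0,0,0.0
-> [ 0.649  -0.1915  0.0365] -5.97
```

View pics/wrist2.png

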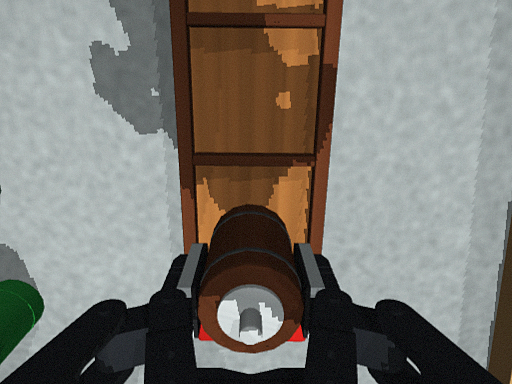

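View pics/scene2.png

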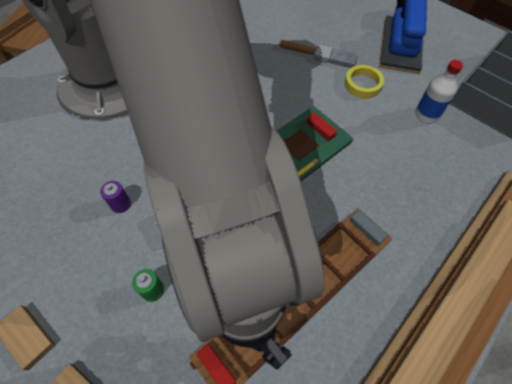

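Run:
```python
from bench import *; from h import *
o=get_obs();c=calibration('wrist')
A=wray(o,c,193,159,.024);B=wray(o,c,317,159,.024);m=(A+B)/2;C=wray(o,c,(188+325)/2,19.5,.024)
u=(m-C);u/=np.linalg.norm(u)
print(A,B,np.linalg.norm(A-B),C,np.linalg.norm(m-C),np.degrees(np.arctan2(u[1],u[0])))
for k in (.036,-.036,-.108,-.18): print(m+u*k)
```

```text
[ 0.62126097 -0.15050181  0.024     ] [ 0.69057941 -0.15766506  0.024     ] 0.06968757019404793 [ 0.66359046 -0.08361642  0.024     ] 0.07088323852028762 -96.21213184498326
[ 0.65202464 -0.18987205  0.024     ]
[ 0.65981575 -0.11829483  0.024     ]
[ 0.66760685 -0.04671761  0.024     ]
[0.67539796 0.02485962 0.024     ]
```

servo_tool(
  increments=[2,0,9,0,0,0,30,1,0,9,0,0,0,30,0,0,8,0,0,0,30,0,0,5,0,0,0,30,0,0,2,0,0,0,30,0,0,1,0,0,0,30,0,0,0,0,0,0,30,0,0,0,0,0,0,30],
)

```text
clock: 6.35
tcp_pos: [0.652, -0.1928, 0.0355]
orientation: [3.137, -0.165, 0.001]
contact_force: [0.8, 0.3, -0.2]
grip_width: 0.0391
```

servo_tool(
  increments=[0,0,1,0,0,0,30,0,0,0,0,0,0,50,0,0,0,0,0,0,85,0,0,0,0,0,0,85,0,0,-15,0,0,0,85,0,0,-25,0,0,0,85,0,0,-35,0,0,0,85,0,0,-25,0,0,0,85],
)

```text
clock: 7.35
tcp_pos: [0.6524, -0.1932, 0.1371]
orientation: [3.137, -0.165, 0.004]
contact_force: [0.6, -0.4, -0.4]
grip_width: 0.0844
```

Run:
```python
from bench import *; from h import *
plan([(.461,.0815,.136,-8),(.461,.0815,.043,-8)],[8,4])
p,d=grab_frame('wrist');cv2.imwrite('pics/w3.png',p[:,:,::-1])
```

```text
at 7.35 [ 0.6524 -0.1932  0.1371] yaw -6.0 F [ 0.6 -0.4 -0.4] w 84.4 tilt [ 0.002 -0.001 -1.   ]
-27,-32,0,0,0,0.004
-28,-31,0,0,0,0.004
-28,-31,0,0,0,0.004
-28,-31,0,0,0,0.004
-28,-31,0,0,0,0.005
-28,-31,0,0,0,0.004
-28,-32,1,0,0,0.005
-28,-31,0,0,0,0.004
-> [0.4609 0.0817 0.1361] -7.98
0,0,23,0,0,0.0
0,0,23,0,0,0.0
0,0,24,0,0,0.0
0,0,23,0,0,0.0
-> [0.4609 0.0817 0.0431] -7.98
```

View pics/w3.png

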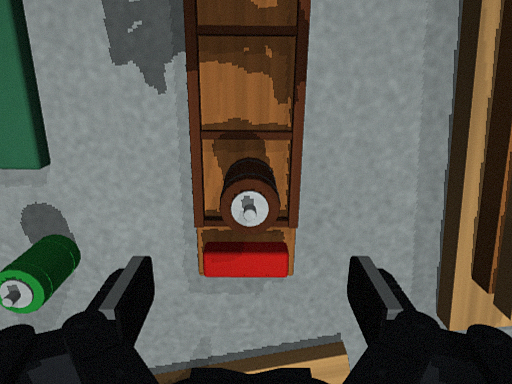

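servo_tool(
  increments=[-27,-32,0,0,0,0.004,85,-28,-31,0,0,0,0.004,85,-28,-31,0,0,0,0.004,85,-28,-31,0,0,0,0.004,85,-28,-31,0,0,0,0.005,85,-28,-31,0,0,0,0.004,85,-28,-32,1,0,0,0.005,85,-28,-31,0,0,0,0.004,85],
)

```text
clock: 8.4
tcp_pos: [0.4597, 0.0832, 0.134]
orientation: [-3.133, 0.219, -0.002]
contact_force: [0.8, -0.0, 1.0]
grip_width: 0.0851
```

servo_tool(
  increments=[0,0,0,0,0,0,85,0,0,23,0,0,0,85,0,0,24,0,0,0,85,0,0,23,0,0,0,85,0,0,22,0,0,0,85,0,0,0,0,0,0,85,0,0,0,0,0,0,30,0,0,0,0,0,0,30],
)

```text
clock: 9.4
tcp_pos: [0.461, 0.0821, 0.0423]
orientation: [-3.133, 0.219, -0.003]
contact_force: [0.9, -0.8, 0.5]
grip_width: 0.0509
```

servo_tool(
  increments=[0,0,0,0,0,0,30,0,0,0,0,0,0,30,0,0,-10,0,0,0,30,0,0,-25,0,0,0,30,0,0,-25,0,0,0,30,0,0,-25,0,0,0,30,0,0,0,0,0,0,30,0,0,0,0,0,0,30],
)

```text
clock: 10.4
tcp_pos: [0.4598, 0.0822, 0.1262]
orientation: [-3.134, 0.218, 0.0]
contact_force: [0.5, -0.7, -0.9]
grip_width: 0.0395
```

Run:
```python
from bench import *; from h import *
plan([(.659,-.119,.135,-6)],[7])
```

```text
at 10.4 [0.4598 0.0822 0.1262] yaw -7.9 F [ 0.5 -0.7 -0.9] w 39.5 tilt [-0.  0. -1.]
32,25,-1,0,0,-0.005
32,25,-1,0,0,-0.005
32,25,-1,0,0,-0.005
32,25,-1,0,0,-0.005
32,25,-2,0,0,-0.005
31,25,-1,0,0,-0.004
32,25,-2,0,0,-0.005
-> [ 0.6594 -0.119   0.1352] -6.0
```

servo_tool(
  increments=[32,25,-1,0,0,-0.005,30,32,25,-1,0,0,-0.005,30,32,25,-1,0,0,-0.005,30,32,25,-1,0,0,-0.005,30,32,25,-2,0,0,-0.005,30,31,25,-1,0,0,-0.004,30,32,25,-2,0,0,-0.005,30,0,0,10,0,0,0,30],
)

```text
clock: 11.4
tcp_pos: [0.661, -0.1229, 0.1246]
orientation: [3.135, -0.171, 0.002]
contact_force: [1.0, 0.2, -1.9]
grip_width: 0.0392
```

servo_tool(
  increments=[0,0,20,0,0,0,30,0,0,20,0,0,0,30,0,0,15,0,0,0,30,0,0,10,0,0,0,30,0,0,5,0,0,0,30,0,0,0,0,0,0,30,0,0,0,0,0,0,30,0,0,0,0,0,0,30],
)

```text
clock: 12.4
tcp_pos: [0.6601, -0.1193, 0.0559]
orientation: [3.137, -0.165, 0.002]
contact_force: [0.7, 0.0, -1.4]
grip_width: 0.0393
```

servo_tool(
  increments=[0,0,7,0,0,0,30,0,0,6,0,0,0,30,0,0,4,0,0,0,30,0,0,3,0,0,0,30,0,0,2,0,0,0,30,0,0,0,0,0,0,30,0,0,0,0,0,0,30,0,0,0,0,0,0,30],
)

```text
clock: 13.4
tcp_pos: [0.6596, -0.1192, 0.0343]
orientation: [-3.137, 0.165, 0.0]
contact_force: [-4.2, 0.7, 7.6]
grip_width: 0.0392
```

Touched down (about 8 N). Release and rise.

servo_tool(
  increments=[0,0,-0.5,0,0,0,30,0,0,0,0,0,0,50,0,0,0,0,0,0,85,0,0,0,0,0,0,85,0,0,-15,0,0,0,85,0,0,-25,0,0,0,85,0,0,-35,0,0,0,85,0,0,-25,0,0,0,85],
)

```text
clock: 14.4
tcp_pos: [0.6605, -0.1196, 0.1365]
orientation: [3.137, -0.165, 0.004]
contact_force: [-0.4, -0.5, -0.3]
grip_width: 0.0851
```

Run:
```python
from bench import *; from h import *
plan([(.4465,.0175,.136,-8)],[8])
p,d=grab_frame('wrist');cv2.imwrite('pics/w4.png',p[:,:,::-1])
```

```text
at 14.4 [ 0.6605 -0.1196  0.1365] yaw -6.0 F [-0.4 -0.5 -0.3] w 85.1 tilt [ 0.002 -0.    -1.   ]
-28,-14,0,0,0,0.004
-29,-14,0,0,0,0.004
-28,-14,0,0,0,0.004
-29,-14,0,0,0,0.004
-29,-14,0,0,0,0.005
-29,-14,0,0,0,0.004
-28,-13,0,0,0,0.005
-29,-14,1,0,0,0.004
-> [0.4464 0.018  0.1355] -7.98
```

View pics/w4.png

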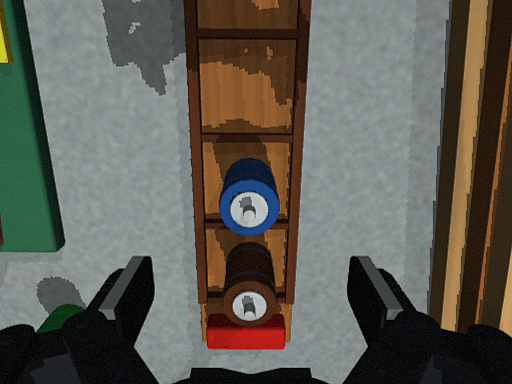

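Both stand: blue at (250,207) and walnut at (250,304), next to the red stop. Now beech.

servo_tool(
  increments=[-28,-14,0,0,0,0.004,85,-29,-14,0,0,0,0.004,85,-28,-14,0,0,0,0.004,85,-29,-14,0,0,0,0.004,85,-29,-14,0,0,0,0.005,85,-29,-14,0,0,0,0.004,85,-28,-13,0,0,0,0.005,85,-29,-14,1,0,0,0.004,85],
)

```text
clock: 15.45
tcp_pos: [0.4452, 0.0187, 0.1335]
orientation: [-3.133, 0.219, -0.002]
contact_force: [-0.3, -0.1, 0.4]
grip_width: 0.085
```

servo_tool(
  increments=[0,0,0,0,0,0,85,0,0,23,0,0,0,85,0,0,24,0,0,0,85,0,0,23,0,0,0,85,0,0,22,0,0,0,85,0,0,0,0,0,0,85,0,0,0,0,0,0,30,0,0,0,0,0,0,30],
)

```text
clock: 16.45
tcp_pos: [0.4466, 0.0183, 0.0417]
orientation: [-3.133, 0.218, -0.003]
contact_force: [-0.1, -0.2, 0.3]
grip_width: 0.0512
```

servo_tool(
  increments=[0,0,0,0,0,0,30,0,0,0,0,0,0,30,0,0,-10,0,0,0,30,0,0,-25,0,0,0,30,0,0,-25,0,0,0,30,0,0,-25,0,0,0,30,0,0,0,0,0,0,30,0,0,0,0,0,0,30],
)

```text
clock: 17.45
tcp_pos: [0.4453, 0.0185, 0.1257]
orientation: [-3.134, 0.218, 0.0]
contact_force: [-0.5, -0.6, -0.3]
grip_width: 0.0391
```

Run:
```python
from bench import *; from h import *
plan([(.666,-.0475,.130,-6)],[7])
```

```text
at 17.45 [0.4453 0.0185 0.1257] yaw -8.0 F [-0.5 -0.6 -0.3] w 39.1 tilt [-0.  0. -1.]
33,5,-1,0,0,-0.005
32,5,-1,0,0,-0.005
32,5,0,0,0,-0.005
33,6,-1,0,0,-0.005
32,6,0,0,0,-0.005
33,6,-1,0,0,-0.005
32,5,0,0,0,-0.004
-> [ 0.6658 -0.0473  0.1297] -6.0
```

servo_tool(
  increments=[33,5,-1,0,0,-0.005,30,32,5,-1,0,0,-0.005,30,32,5,0,0,0,-0.005,30,33,6,-1,0,0,-0.005,30,32,6,0,0,0,-0.005,30,33,6,-1,0,0,-0.005,30,32,5,0,0,0,-0.004,30,0,0,5,0,0,0,30],
)

```text
clock: 18.45
tcp_pos: [0.6674, -0.0485, 0.1233]
orientation: [3.136, -0.166, -0.0]
contact_force: [-1.2, -1.1, -0.5]
grip_width: 0.0392
```

servo_tool(
  increments=[0,0,20,0,0,0,30,0,0,20,0,0,0,30,0,0,15,0,0,0,30,0,0,10,0,0,0,30,0,0,5,0,0,0,30,0,0,0,0,0,0,30,0,0,0,0,0,0,30,0,0,0,0,0,0,30],
)

```text
clock: 19.45
tcp_pos: [0.6666, -0.0475, 0.0554]
orientation: [-3.137, 0.165, -0.002]
contact_force: [0.3, 0.4, 0.0]
grip_width: 0.0395
```

servo_tool(
  increments=[0,0,7,0,0,0,30,0,0,6,0,0,0,30,0,0,4,0,0,0,30,0,0,3,0,0,0,30,0,0,1.5,0,0,0,30,0,0,0,0,0,0,30,0,0,0,0,0,0,30,0,0,0,0,0,0,30],
)

```text
clock: 20.45
tcp_pos: [0.6661, -0.0476, 0.0338]
orientation: [-3.137, 0.165, 0.0]
contact_force: [-2.2, 0.5, 6.5]
grip_width: 0.0392
```

servo_tool(
  increments=[0,0,-0.5,0,0,0,30,0,0,0,0,0,0,50,0,0,0,0,0,0,85,0,0,0,0,0,0,85,0,0,-15,0,0,0,85,0,0,-25,0,0,0,85,0,0,-35,0,0,0,85,0,0,-25,0,0,0,85],
)

```text
clock: 21.45
tcp_pos: [0.6669, -0.0478, 0.1366]
orientation: [-3.137, 0.165, -0.004]
contact_force: [1.3, 0.0, 0.3]
grip_width: 0.0854
```

Run:
```python
from bench import *; from h import *
plan([(.438,-.057,.136,-8)],[7])
p,d=grab_frame('wrist');cv2.imwrite('pics/w5.png',p[:,:,::-1])
p,d=grab_frame('top');cv2.imwrite('pics/t5.png',p[:,:,::-1])
```

```text
at 21.45 [ 0.6669 -0.0478  0.1366] yaw -6.0 F [1.3 0.  0.3] w 85.4 tilt [ 0.002 -0.    -1.   ]
-32,5,0,0,0,0.005
-32,5,0,0,0,0.005
-32,5,0,0,0,0.005
-33,5,0,0,0,0.005
-32,5,0,0,0,0.005
-33,6,0,0,0,0.005
-32,6,1,0,0,0.004
-> [ 0.4381 -0.0574  0.1356] -7.98
```

View pics/w5.png

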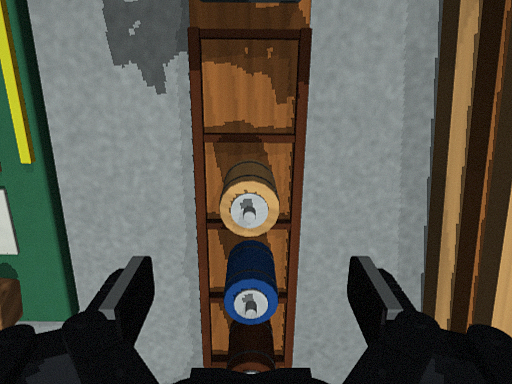

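View pics/t5.png

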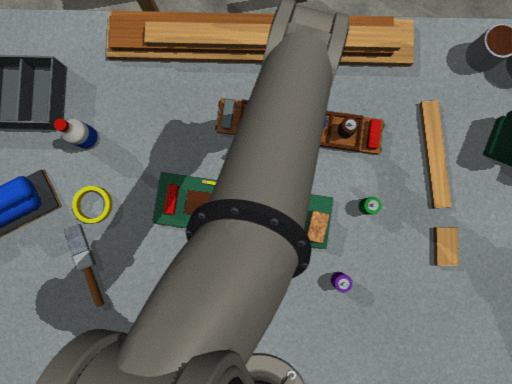

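Beech (250,209) stands in its bay, behind blue (251,300) and walnut. White next.

servo_tool(
  increments=[-32,5,0,0,0,0.005,85,-32,5,0,0,0,0.005,85,-32,5,0,0,0,0.005,85,-33,5,0,0,0,0.005,85,-32,5,0,0,0,0.005,85,-33,6,0,0,0,0.005,85,-32,6,1,0,0,0.004,85,0,0,0,0,0,0,85],
)

```text
clock: 22.55
tcp_pos: [0.4345, -0.0572, 0.1323]
orientation: [-3.133, 0.22, 0.004]
contact_force: [0.0, 0.1, -0.2]
grip_width: 0.0851
```

Run:
```python
from bench import *; from h import *
plan([(.438,-.057,.042,-8)],[4])
p,d=grab_frame('wrist');cv2.imwrite('pics/w6.png',p[:,:,::-1])
```

```text
at 22.55 [ 0.4345 -0.0572  0.1323] yaw -8.0 F [ 0.   0.1 -0.2] w 85.1 tilt [-0.002  0.001 -1.   ]
1,0,23,0,0,-0.0
1,0,22,0,0,-0.0
1,0,23,0,0,-0.0
0,-1,22,0,0,-0.0
-> [ 0.4376 -0.0567  0.0423] -8.02
```

View pics/w6.png

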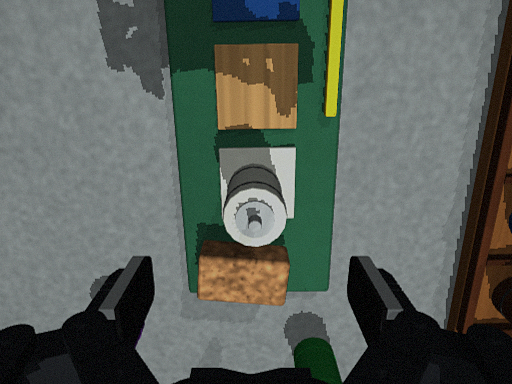

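White foot at (255,218) on the white swatch, well between the fingers.

servo_tool(
  increments=[1,0,23,0,0,0,85,1,0,23,0,0,0,85,1,0,23,0,0,0,85,0,0,22,0,0,0,85,0,0,0,0,0,0,85,0,0,0,0,0,0,30,0,0,0,0,0,0,30,0,0,0,0,0,0,30],
)

```text
clock: 23.6
tcp_pos: [0.4409, -0.0575, 0.0426]
orientation: [-3.133, 0.218, -0.002]
contact_force: [-0.6, 1.2, 4.3]
grip_width: 0.0399
```

servo_tool(
  increments=[0,0,0,0,0,0,30,0,0,-10,0,0,0,30,0,0,-25,0,0,0,30,0,0,-25,0,0,0,30,0,0,-25,0,0,0,30,0,0,0,0,0,0,30,0,0,0,0,0,0,30,0,0,0,0,0,0,30],
)

```text
clock: 24.6
tcp_pos: [0.4397, -0.0575, 0.1261]
orientation: [3.134, -0.218, -0.002]
contact_force: [-1.4, -1.2, -1.2]
grip_width: 0.0393
```

Run:
```python
from bench import *; from h import *
plan([(.6735,.024,.130,-6)],[7])
```

```text
at 24.6 [ 0.4397 -0.0575  0.1261] yaw -8.0 F [-1.4 -1.2 -1.2] w 39.3 tilt [-0.002 -0.    -1.   ]
31,-16,-1,0,0,-0.005
32,-16,0,0,0,-0.005
32,-16,-1,0,0,-0.005
32,-16,0,0,0,-0.005
32,-15,-1,0,0,-0.005
31,-15,0,0,0,-0.005
32,-16,-1,0,0,-0.004
-> [0.6736 0.0242 0.1301] -6.01
```

servo_tool(
  increments=[31,-16,-1,0,0,-0.005,30,32,-16,0,0,0,-0.005,30,32,-16,-1,0,0,-0.005,30,32,-16,0,0,0,-0.005,30,32,-15,-1,0,0,-0.005,30,31,-15,0,0,0,-0.005,30,32,-16,-1,0,0,-0.004,30,0,0,5,0,0,0,30],
)

```text
clock: 25.6
tcp_pos: [0.676, 0.0257, 0.1244]
orientation: [-3.137, 0.161, -0.0]
contact_force: [-0.0, 0.0, -1.1]
grip_width: 0.0392
```

servo_tool(
  increments=[0,0,20,0,0,0,30,0,0,20,0,0,0,30,0,0,15,0,0,0,30,0,0,10,0,0,0,30,0,0,5,0,0,0,30,0,0,0,0,0,0,30,0,0,0,0,0,0,30,0,0,0,0,0,0,30],
)

```text
clock: 26.6
tcp_pos: [0.6746, 0.0241, 0.0564]
orientation: [-3.137, 0.165, -0.002]
contact_force: [0.0, 0.3, -0.9]
grip_width: 0.0393
```

servo_tool(
  increments=[0,0,7,0,0,0,30,0,0,6,0,0,0,30,0,0,4,0,0,0,30,0,0,3,0,0,0,30,0,0,1.5,0,0,0,30,0,0,0,0,0,0,30,0,0,0,0,0,0,30,0,0,0,0,0,0,30],
)

```text
clock: 27.6
tcp_pos: [0.6742, 0.0241, 0.0347]
orientation: [-3.137, 0.165, 0.0]
contact_force: [-2.0, 0.1, 5.7]
grip_width: 0.0391
```

servo_tool(
  increments=[0,0,-0.5,0,0,0,30,0,0,0,0,0,0,50,0,0,0,0,0,0,85,0,0,0,0,0,0,85,0,0,-15,0,0,0,85,0,0,-25,0,0,0,85,0,0,-35,0,0,0,85,0,0,-25,0,0,0,85],
)

```text
clock: 28.6
tcp_pos: [0.675, 0.0239, 0.1376]
orientation: [-3.137, 0.165, -0.004]
contact_force: [0.2, 0.3, -0.2]
grip_width: 0.0848
```

servo_tool(
  increments=[-10,-30,-10,0,0,0,85,-20,-35,-10,0,0,0,85,-20,-40,-10,0,0,0,85,-20,-40,0,0,0,0,85,-20,-40,0,0,0,0,85,-10,-40,0,0,0,0,85,0,-30,0,0,0,0,85,0,0,0,0,0,0,85],
)

```text
clock: 29.6
tcp_pos: [0.601, 0.2921, 0.1656]
orientation: [-3.136, 0.157, -0.001]
contact_force: [-0.4, 0.3, -0.3]
grip_width: 0.0847
```

Run:
```python
from bench import *; from h import *
print(get_obs()['tcp_pos'],get_obs()['clock'])
p,d=grab_frame('top');cv2.imwrite('pics/t7.png',p[:,:,::-1])
c=p[70:180,200:400];cv2.imwrite('pics/t7c.png',cv2.resize(c,None,fx=4,fy=4,interpolation=2)[:,:,::-1])
p,d=grab_frame('scene');cv2.imwrite('pics/s7.png',p[:,:,::-1])
```

```text
[0.60100947 0.29208641 0.16559499] 29.6
```

View pics/t7c.png

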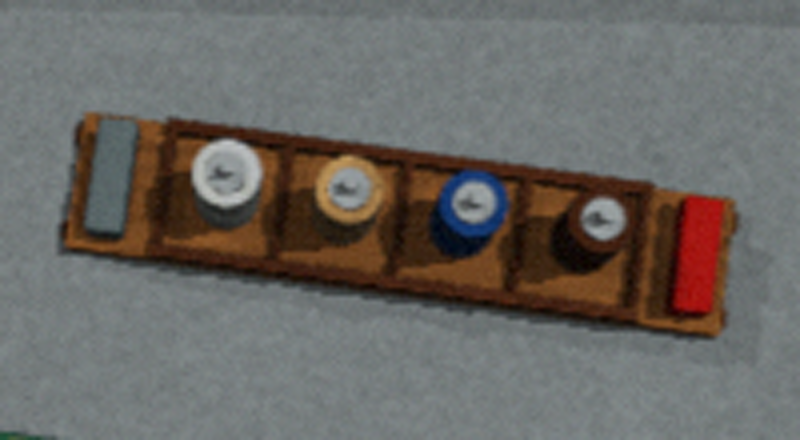

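View pics/s7.png

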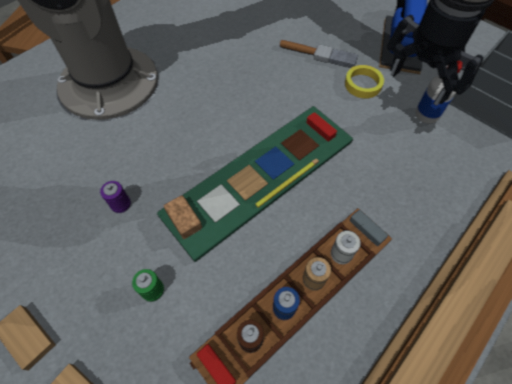

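Run:
```python
from bench import *; from h import *
c=calibration('top');m=np.array([.6607,-.0843]);u=np.array([-.105,-.9945]);x=np.array([.9945,-.105])
for n,a,b in (('walnut',602,219),('blue',473,203),('beech',349,189),('white',225,175)):
    P=ray(c,(a-1.5)/4+200,(b-1.5)/4+70,.076)[:2]-m;print(n,'along to red',(P@u).round(4),'across',(P@x).round(4))
print(get_obs()['contact_force'],hand_in())
```

```text
walnut along to red 0.1092 across 0.0027
blue along to red 0.0354 across 0.0024
beech along to red -0.0356 across 0.0014
white along to red -0.1067 across 0.0003
the job is handed in; nothing more can be done
[ 0.24814444 -0.55813691  0.54352737] None
```

I moved all four feet to the drying rack and handed the job in after about 30 s of the 80 s allowed. The order from the red stop is walnut, blue, beech, white, which matches the board.

- **Position:** in the last top view each foot is within about 2 mm of its bay centre along the row and within 3 mm across it. The limits are 15 mm and 17 mm.
- **Upright and released:** the top and scene pictures show all four standing upright and released. I did not measure tilt or speed separately.
- **Gentle setting down:** blue, beech and white touched down at about 6–8 N. Walnut showed no clear contact force, so I lowered it 1 mm more before opening the gripper.
- **Arm clear:** the gripper is retracted and open, with residual force under 1 N. In the scene picture it overlaps the bottle in the line of sight. By the measured positions they are about 15 cm apart.

The wrist and top cameras disagreed by up to 3 mm on the rack's position, and I used values between the two. No check failed.

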